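Change the eyelet die kept behind the dye tins

TASK

Change the die: first clear the red and the blue tin off the die board, so that both stand together on the cork mat while the brass die is still in its place behind them. Then swap the dies: the old steel die comes off the iron bed and ends standing on the round copper plate, and the brass die ends standing inside the white disc of the bed. Only when the brass die is on the bed, put the tins back, each standing inside the square of its own colour, and never tip a tin over.

Things in the scene. Friction and masses are not known exactly. Their poses are not given: they have to be found in the camera images.
- red_tin_c (a point): centre of the red tin: an upright cylinder 44 mm in diameter up to 88 mm, with a white cap 36 mm in diameter on top, 100 mm tall in all, a pale band round it, 0.1 to 0.25 kg; the point lies on its axis half-way up, 50 mm over its foot; z is its axis, up. It starts on the red square
- blue_tin_c (a point): centre of the blue tin: an upright cylinder 44 mm in diameter up to 88 mm, with a white cap 36 mm in diameter on top, 100 mm tall in all, a pale band round it, 0.1 to 0.25 kg; the point lies on its axis half-way up, 50 mm over its foot; z is its axis, up. It starts on the blue square
- brass_die_c (a point): centre of the brass (yellow) eyelet die: an upright cylinder 34 mm in diameter, 36 mm tall, topped by a nipple 16 mm in diameter, 12 mm tall, 48 mm tall in all, 0.2 to 0.35 kg; the point lies on its axis 24 mm over its foot; z is its axis, up. It starts on the bare die board (12 mm thick), crowded by the two taller tins; a 6 mm tall strip runs 39 mm behind it
- steel_die_c (a point): centre of the steel (grey) eyelet die: an upright cylinder 34 mm in diameter, 36 mm tall, topped by a nipple 16 mm in diameter, 12 mm tall, 48 mm tall in all, 0.2 to 0.35 kg; the point lies on its axis 24 mm over its foot; z is its axis, up. It starts on the white disc of the iron bed
- red_pad: red square, 60 mm by 60 mm and 4 mm thick, fixed on the dark wooden die board (200 by 130 mm, 12 mm thick), its top 16 mm over the bench; origin at the centre of its underside; x, y along its edges, x roughly away from the robot, z up. The squares lie 92 mm apart along y, in either order; the brass die starts 46 mm behind (+x), midway between them
- blue_pad: blue square, 60 mm by 60 mm and 4 mm thick, fixed on the dark wooden die board (200 by 130 mm, 12 mm thick), its top 16 mm over the bench; origin at the centre of its underside; x, y along its edges, x roughly away from the robot, z up. The squares lie 92 mm apart along y, in either order; the brass die starts 46 mm behind (+x), midway between them
- mat: cork mat, 130 mm (x) by 200 mm (y), 4 mm thick, fixed flat on the bench: the side area; origin at the centre of its underside, z up
- bed: dark iron bed, a fixed block 120 mm by 120 mm, 18 mm tall, with a white disc 58 mm in diameter and 2 mm thick in the middle of its top, so that a die on it stands 20 mm over the bench; small bolt heads at its corners; origin at the centre of its underside, z up
- plate: round copper plate, 90 mm in diameter, 6 mm thick, flat, fixed on the bench; origin at the centre of its underside, z up

How it is judged:
By the outcome, as a careful person would: the job done as asked, in the order asked, and still so for the second after the job is handed in, with the robot touching nothing.
It also fails if it takes over 144 s, if anything falls off the work surface, if the arm or the gripper's body presses on something with over 40 N, if the wrist force passes 120 N, or if a joint passes its speed limit or range.

ROBOT

A 6-joint arm with a two-finger parallel gripper is mounted at the origin on the work surface. World frame = base frame: x ahead of the robot, y to its left, z up, the work surface at z = 0. Lengths are in mm, angles in rad, forces in N, time in s.
With the tool pointing down it reaches from about 350 to 975 mm from the base axis. Payload 7.1 kg.
Tool frame: the origin (TCP) lies at the centre of the arm's flange, where the gripper is bolted on; the fingertips stand 182 mm ahead of it and the grasp point (between the pads) lies 163 mm ahead of it; z points along the fingers, y is the line along which they close (so a half turn about z gives the same grasp; the last joint's range is limited). The gripper opens to 88 mm and grips with 3 to 60 N. Pads are 20 mm wide; open, the fingers measure 115 mm over their backs; the gripper's body (75 mm by 178 mm) begins 61 mm behind the grasp point.
Start: joints at [1.258, 0.423, 1.63, -0, 1.089, -0.019], TCP at [180.963, 598.213, 404.675] pointing down, gripper open.
Joint ranges: [-3, 3], [-0.9, 2.11], [0.09, 2.58], [-1.31, 4.45], [0.11, 2.69], [-2.54, 2.54]. Speed limits (rad/s): [2.39, 2.39, 3.01, 3.14, 3.14, 3.14].

INTERFACE

Orientations are given as a rotation vector (axis times angle).
In Python, from workcell import readout, get_image, ctrl gives the robot as it stands.
- The arm moves only by the tool step_arm, never from a script. Its argument "targets" is a list that holds one entry, the list of rows, each a list of 7 numbers: the shift along the world's x, y, z as a fraction of full scale, then the turn, a rotation vector about the world's x, y, z as a fraction of full scale, then the opening, from 0 (shut) to 1 (fully open). In form: [[[dx, dy, dz, wx, wy, wz, claw], ...]]. A call has exactly 5 rows; each row shifts and turns the commanded pose from where the row before left it; what a row does not reach is not made up. Full scale, the value 1, is 0.05 m for a shift and 4 degrees for a turn. A row lasts 1/8 s, in which the tool goes at most 62.5 mm and 10.7 degrees, less where a joint would pass 70% of its speed; a pose out of reach is approached as far as the arm can. A call with a number of a shift or a turn outside -1 to 1 is refused whole. A call with a gripper value outside its range is refused whole. The fingers move at their own pace and stop on an object; the grip force is fixed at half the most. Time passes only in rows, so rows that do not move let the fingers close, or fill a call up. It gives the time, the measured TCP pose, the force, the opening and the grip force at its end, in the units of the state.
- readout.get_obs(): the state, without advancing time (a new reading comes with each control period).
- get_image(name): name is "scene" or "side" or "wrist"; returns a dict with "pixels" (480x640x3 uint8, red, green, blue), "intrinsics" (3x3 intrinsics, pixels), "extrinsics" (4x4, takes a point from world to camera coordinates). Camera axes: x right, y down, z forward; pixel columns grow to the right and rows downward; lengths in mm; the calibration is good to about 2 mm. A picture is of the moment at which its call begins. There is no depth.
- ctrl.close_job(): hands the job in; it is judged then, once.
The state is a dict: "t": time; "qpos": joint angles; "qvel": joint speeds; "joint_torque": joint torques, N m; "ee_pos": TCP position; "orientation": TCP orientation; "ft_force": force on the tool from outside, world axes, zero at the start; "moment": the same for the moment, N m; "width": finger opening in mm; "grasp_force": force on a finger pad.
Only numpy, scipy, OpenCV 4.12 (cv2) and the standard library are available. Lean on these libraries where they do the work, as an engineer would, in place of code of your own. Each camera call takes 0.05 s, during which the arm holds its last target. There are 200 camera calls.

## Working session

There is one attempt and no reset: what is moved stays moved. The work goes in short steps, Python scripts to look and compute and a tool call to move; the robot and the scene stay as the last step left them, time stands still between calls to the robot, and variables do not carry over. Pictures are saved under pics/ and viewed, at most 14 in all, crops included, and the job is handed in when it is done.

Besides the shell and the picture viewer there is one more tool, called after "Request:" as name(argument=value, ...), one argument or row to a line, values as JSON. step_arm: Moves the arm, as the interface text tells. Shift numbers are shares of 0.05 m and turn numbers shares of 4 degrees, none past 1 either way. Its arguments: {"type":"object","properties":{"targets":{"type":"array"}},"required":["targets"]}

```bash
mkdir -p pics; cat > h.py <<'E'
import numpy as np, cv2
from workcell import readout, get_image, ctrl
def shot(n,f=None):
    d=get_image(n)
    if f: cv2.imwrite('pics/'+f,cv2.cvtColor(d['pixels'],cv2.COLOR_RGB2BGR))
    np.savez('/tmp/'+n+'.npz',**d)
    return d
def ray(d,uv,z):
    K=np.array(d['intrinsics']);E=np.array(d['extrinsics']);R,t=E[:3,:3],E[:3,3]
    c=-R.T@t; v=R.T@np.linalg.inv(K)@np.array([uv[0],uv[1],1.]); return c+v*(z-c[2])/v[2]
def proj(d,p):
    K=np.array(d['intrinsics']);E=np.array(d['extrinsics']);q=K@(E[:3,:3]@np.array(p,float)+E[:3,3]);return q[:2]/q[2]
E
python3 - <<'E'
from h import *
print(readout.get_obs())
for n in ("scene","side","wrist"):
    d=shot(n,n+'0.png'); E=np.array(d['extrinsics']); print(n,-E[:3,:3].T@E[:3,3],E[2,:3],d['intrinsics'][0][0])
E
```

```text
{'t': 0.0, 'qpos': array([ 1.25799349e+00,  4.23835752e-01,  1.63064341e+00, -2.21379353e-05,
        1.08858386e+00, -1.89820212e-02]), 'qvel': array([-0.00180538,  0.0010819 ,  0.00095458,  0.00023704,  0.00053927,
        0.00126306]), 'joint_torque': array([ 5.85802809e-04, -5.44633126e+01, -2.73663855e+01,  6.43829280e-02,
        2.27703725e-02, -1.01475475e-04]), 'ee_pos': array([180.89458629, 597.97916245, 403.9229731 ]), 'orientation': array([-4.59825458e-01, -3.10753209e+00,  2.28285224e-03]), 'ft_force': array([ 0.11967128, -0.16807197,  0.72746969]), 'moment': array([-0.03797123,  0.04737112,  0.02609658]), 'grasp_force': 0.0, 'width': 87.75604934861138}
scene [1302.98849577 -421.05742354  645.36274472] [-0.74977339  0.37929445 -0.54219515] 613.7688444907776
side [322.22148489 694.93716261 892.92019286] [ 0.21029086 -0.63414002 -0.74407271] 545.2141327760835
wrist [116.19369606 618.03439339 383.44944852] [ 0.23618853 -0.07330882 -0.96893797] 405.11958311285025
```

View pics/scene0.png

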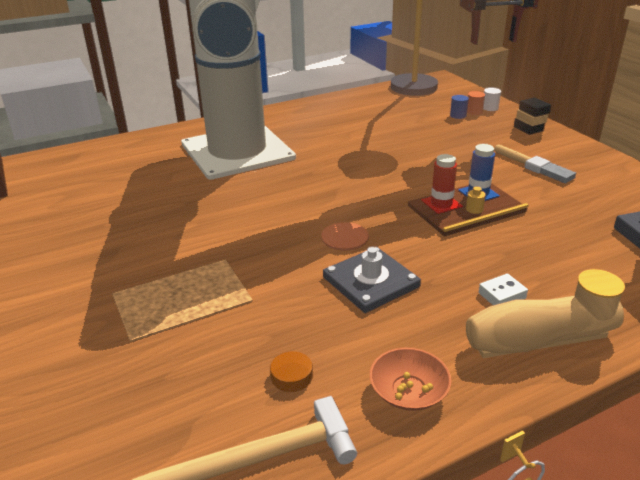

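View pics/side0.png

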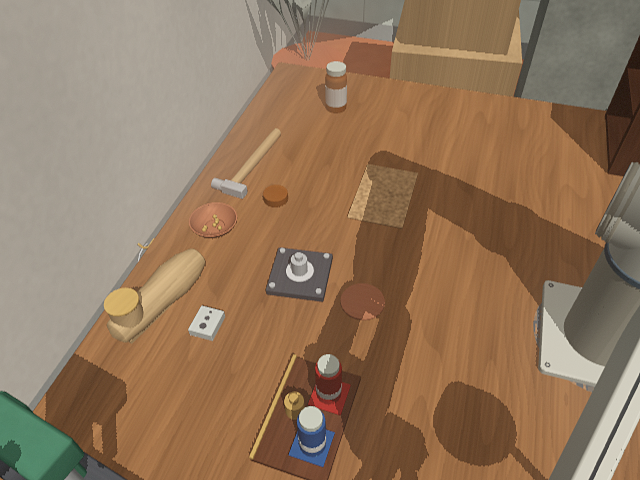

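The scene view shows red and blue tins at (444,182) and (481,170), brass at (476,201), steel on the bed at (372,268), the plate at (345,237) and the mat at (182,297). In the side view they are at (328,378), (311,430), (293,404), (299,265), (362,302) and (383,195). Next I'll measure them with masks.

```bash
cat > m.py <<'E'
from h import *
def comp(d,roi,lo,hi,zs,name):
    x0,y0,x1,y1=roi
    hsv=cv2.cvtColor(d['pixels'][y0:y1,x0:x1].copy(),cv2.COLOR_RGB2HSV)
    m=cv2.inRange(hsv,np.array(lo),np.array(hi))
    c,_=cv2.findContours(m,cv2.RETR_EXTERNAL,cv2.CHAIN_APPROX_NONE)
    if not c: print(name,'none');return None
    c=max(c,key=cv2.contourArea); h=cv2.convexHull(c)+np.array([x0,y0])
    M=cv2.moments(h);ct=(M['m10']/M['m00'],M['m01']/M['m00'])
    p=np.array([ray(d,q[0],zs)[:2] for q in h],np.float32)
    r=cv2.minAreaRect(p); cc,rad=cv2.minEnclosingCircle(p)
    print(name,'px',np.round(ct,1),'ctr',ray(d,ct,zs)[:2].round(1),'rect',np.round(r[0],1),np.round(r[1],1),round(r[2],1),'circ',np.round(cc,1),round(rad,1))
    return h
E
python3 - <<'E'
from m import *
s=shot('side');c=shot('scene')
W=([0,0,140],[180,70,255])
comp(s,(310,350,345,372),*W,116,'s redcap'); comp(s,(295,402,330,425),*W,116,'s bluecap')
comp(c,(430,150,460,166),*W,116,'c redcap'); comp(c,(468,142,500,160),*W,116,'c bluecap')
comp(s,(300,375,352,415),[0,190,120],[6,255,255],16,'s redpad'); comp(c,(420,190,465,215),[0,190,120],[6,255,255],16,'c redpad')
comp(s,(285,420,340,470),[105,150,100],[125,255,255],16,'s bluepad');comp(c,(455,180,500,202),[105,150,100],[125,255,255],16,'c bluepad')
comp(s,(280,250,322,290),[0,0,150],[180,60,255],20,'s disc');comp(c,(350,255,392,290),[0,0,150],[180,60,255],20,'c disc')
comp(s,(260,240,340,305),[0,0,0],[180,120,90],18,'s bed');comp(c,(315,240,425,310),[0,0,0],[180,120,90],18,'c bed')
comp(s,(335,280,390,325),[0,100,60],[7,255,255],6,'s plate');comp(c,(315,220,375,255),[0,100,60],[7,255,255],6,'c plate')
comp(s,(282,388,305,420),[18,120,90],[32,255,255],48,'s brass');comp(c,(464,185,488,215),[18,120,90],[32,255,255],48,'c brass')
comp(s,(340,160,425,232),[12,40,30],[30,170,255],4,'s mat');comp(c,(105,255,260,335),[12,40,30],[30,170,255],4,'c mat')
a=s['pixels'][150:470,240:440][...,::-1];b=c['pixels'][130:330,300:540][...,::-1]
cv2.imwrite('pics/a.png',cv2.resize(a[:,:],None,fx=1.8,fy=1.8,interpolation=2));
cv2.imwrite('pics/b.png',cv2.resize(b,None,fx=3,fy=3,interpolation=2))
for p in [(300,265),(362,302)]: print(s['pixels'][p[1],p[0]])
print(c['pixels'][237,345],s['pixels'][195,383],s['pixels'][210,360],c['pixels'][320,200])
E
```

```text
s redcap px [327.4 363.1] ctr [459.4 264.3] rect [459.7 262.9] [34.  31.1] 16.9 circ [459.3 264.9] 17.8
s bluecap px [310.5 415.8] ctr [457.7 357.5] rect [458.1 356.2] [34.8 28.7] 17.0 circ [456.5 359.1] 18.9
c redcap px [446.1 158.4] ctr [460.6 265.4] rect [461.  265.3] [34.4 30.1] 61.1 circ [460.4 265.7] 17.7
c bluecap px [484.5 147.8] ctr [459.1 359.9] rect [459.1 360. ] [32.9 37.6] 51.1 circ [459.1 360.3] 19.2Traceback (most recent call last):
  File "<stdin>", line 6, in <module>
  File "m.py", line 9, in comp
    M=cv2.moments(h);ct=(M['m10']/M['m00'],M['m01']/M['m00'])
                         ~~~~~~~~^~~~~~~~~
ZeroDivisionError: float division by zero
```

```bash
sed -i "s/M=cv2.moments(h);ct=.*/ct=h[:,0].mean(0) if cv2.contourArea(h)<1 else (lambda M:(M['m10']\/M['m00'],M['m01']\/M['m00']))(cv2.moments(h))/" m.py
python3 - <<'E'
from m import *
s=shot('side');c=shot('scene')
R=([0,190,50],[7,255,255])
comp(s,(300,375,352,415),*R,16,'s redpad'); comp(c,(420,190,465,215),*R,16,'c redpad')
B=([105,150,60],[125,255,255])
comp(s,(285,420,340,470),*B,16,'s bluepad');comp(c,(455,180,500,202),*B,16,'c bluepad')
comp(s,(280,250,322,290),[0,0,150],[180,60,255],20,'s disc');comp(c,(350,255,392,290),[0,0,150],[180,60,255],20,'c disc')
comp(s,(260,240,340,305),[0,0,0],[180,120,90],18,'s bed');comp(c,(315,240,425,310),[0,0,0],[180,120,90],18,'c bed')
comp(s,(335,280,390,325),[0,100,60],[7,255,255],6,'s plate');comp(c,(315,220,375,255),[0,100,60],[7,255,255],6,'c plate')
comp(s,(282,388,305,420),[18,120,60],[32,255,255],48,'s brass');comp(c,(464,185,488,215),[18,120,60],[32,255,255],48,'c brass')
comp(s,(340,160,425,232),[12,40,30],[30,170,255],4,'s mat');comp(c,(105,255,260,335),[12,40,30],[30,170,255],4,'c mat')
a=s['pixels'][150:470,240:440][...,::-1];b=c['pixels'][130:330,300:540][...,::-1]
cv2.imwrite('pics/a.png',cv2.resize(np.hstack([a[:160],a[160:]]),None,fx=2,fy=2,interpolation=2));
cv2.imwrite('pics/b.png',cv2.resize(b,None,fx=3,fy=3,interpolation=2))
hsv=lambda d,x,y:cv2.cvtColor(d['pixels'][y:y+1,x:x+1].copy(),cv2.COLOR_RGB2HSV)[0,0]
print(hsv(s,300,256),hsv(s,362,302),hsv(c,345,237),hsv(s,383,195),hsv(s,360,210),hsv(c,200,320),hsv(c,200,287),hsv(s,330,180))
E
```

```text
s redpad px [317.3 406.7] ctr [469.  294.9] rect [468.3 294.9] [1.  6.4] 71.8 circ [468.5 295.4] 3.2
c redpad px [441.5 204.1] ctr [463.3 263.5] rect [458.7 267.3] [62.  62.4] 89.6 circ [459.5 264.2] 39.3
s bluepad px [320.8 464.3] ctr [433.8 387.1] rect [434.4 388.2] [9.7 4.4] 26.5 circ [435.3 386.5] 4.9
c bluepad px [490.1 194.1] ctr [478.  375.1] rect [480.  376.9] [22.  35.4] 50.4 circ [475.6 371.6] 18.2
s disc px [299.2 267.6] ctr [598.9  11.6] rect [602.9  11.1] [57.2 77.2] 44.7 circ [599.8   7.7] 40.4
c disc px [371.  273.1] ctr [597.9  18.9] rect [598.7  18. ] [57.9 51.6] 57.0 circ [596.   19.8] 29.9
s bed px [305.7 282.2] ctr [574.2  43. ] rect [593.2  24.4] [118.5 126. ] 7.5 circ [592.1  26.1] 83.2
c bed px [369.3 287.8] ctr [628.5  -2.7] rect [635.2 -10.5] [163.   90.2] 51.7 circ [606.6  12. ] 81.6
s plate none
c plate none
s brass px [293.4 404.3] ctr [502.9 317. ] rect [502.6 317.9] [31.8 46.5] 18.7 circ [501.9 317.5] 23.7
c brass px [475.4 200.1] ctr [524.8 294.5] rect [521.9 297.1] [ 30.6 100.7] 47.8 circ [521.4 296.7] 50.6
s mat px [382.  195.5] ctr [ 486.9 -272. ] rect [ 482.6 -281.5] [215.  253.9] 16.1 circ [ 482.6 -281.5] 166.4
c mat px [182.  294.5] ctr [ 481.7 -275.7] rect [ 467.2 -283.2] [303.4 209.4] 61.8 circ [ 467.2 -283.2] 184.3
[ 21   9 193] [ 10 140 129] [  9 152 148] [ 15 123 126] [ 16 108 186] [ 13 164 184] [ 15 140 164] [ 13 143 153]
```

View pics/a.png

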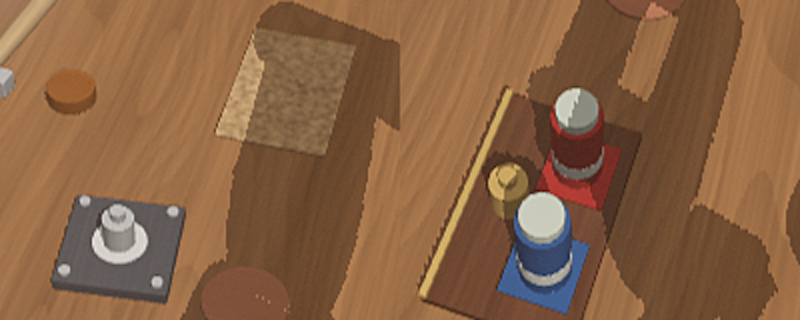

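View pics/b.png

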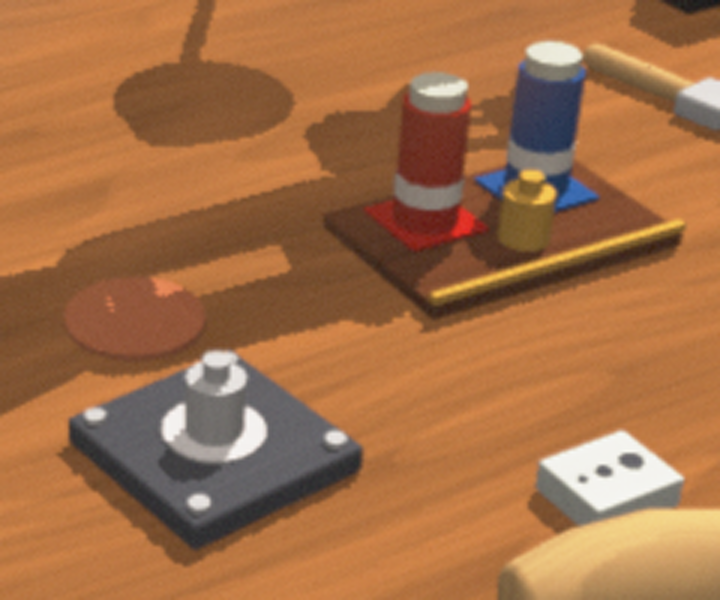

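The crops show the tins on their squares, the brass die behind and between them, steel on the disc, and the plate and mat half in shadow. I'm triangulating the points I read off them.

```bash
python3 - <<'E'
from m import *
s=dict(np.load('/tmp/side.npz'));c=dict(np.load('/tmp/scene.npz'))
def A(n,pts,z): print('s',n,[ray(s,p,z)[:2].round(1).tolist() for p in pts])
def B(n,pts,z): print('c',n,[ray(c,(300+x/3,130+y/3),z)[:2].round(1).tolist() for x,y in pts])
A('brassnip',[(294,396.5)],60);B('brassnip',[(532,177)],60)
A('steelnip',[(299,255.5)],68);B('steelnip',[(219,358)],68)
A('bolts',[(282.5,250.5),(326.5,256),(318.5,291.5),(272,285)],20);B('bolts',[(95,415),(336,438),(199,502)],20)
A('mat',[(369,164.5),(417.5,172.5),(402.5,227),(348,216.5)],4)
A('board',[(294,355),(360,376.5)],12);B('board',[(325,220),(435,312),(684,228)],12)
B('redpad',[(365,212),(415,246),(487,226)],16);B('bluepad',[(474,183),(597,194)],16)
A('redpad',[(350.5,383.5),(333.5,413)],16);A('bluepad',[(289,454),(326,466),(334,430.5)],16)
B('disc',[(214,430)],20)
for d,roi,n in ((s,(330,275,395,330),'s'),(c,(310,215,380,255),'c')):
  comp(d,roi,[0,100,60],[10,175,255],6,n+'plate')
B('plate lrtb',[(65,316),(205,316),(135,277),(135,357)],6)
E
```

```text
s brassnip [[504.0, 309.1]]
c brassnip [[508.3, 310.8]]
s steelnip [[594.5, 19.1]]
c steelnip [[597.8, 21.3]]
s bolts [[649.1, -23.6], [553.7, -35.7], [541.3, 59.9], [637.1, 71.3]]
c bolts [[554.4, -33.2], [637.2, 75.1], [649.4, -20.6]]
s mat [[545.1, -376.3], [421.3, -379.9], [418.3, -182.2], [545.9, -179.7]]
s board [[542.1, 208.3], [413.9, 215.6]]
c board [[423.5, 211.0], [550.3, 208.1], [546.5, 414.6]]
c redpad [[433.0, 236.6], [485.1, 239.9], [487.1, 297.0]]
c bluepad [[436.2, 325.4], [488.6, 389.3]]
s redpad [[426.1, 236.0], [439.1, 297.9]]
s bluepad [[488.0, 386.3], [425.0, 387.2], [429.5, 327.2]]
c disc [[598.6, 19.1]]
splate px [362.2 301.3] ctr [453.   48.1] rect [452.7  47.3] [86.6 87.3] 16.7 circ [453.6  47. ] 45.3
cplate px [344.6 235.9] ctr [458.6  44.5] rect [457.1  45.4] [87.7 92.1] 40.5 circ [457.9  46. ] 47.9
c plate lrtb [[436.3, 7.5], [478.3, 84.8], [417.1, 68.3], [496.9, 24.4]]
```

Request:
step_arm(
  targets=[
    [[0.56,-0.67,-0.12,0,0,0.42,1],[0.56,-0.67,-0.12,0,0,0.42,1],[0.56,-0.67,-0.12,0,0,0.42,1],[0.56,-0.67,-0.12,0,0,0.42,1],[0.56,-0.67,-0.12,0,0,0.42,1]],
  ],
)

```text
t: 0.98
ee_pos: [321.7, 429.6, 374.6]
orientation: [0.229, 3.133, 0.0]
ft_force: [0.4, -0.1, -0.6]
width: 87.8
grasp_force: 0.0
```

Request:
step_arm(
  targets=[
    [[0.56,-0.67,-0.12,0,0,0.42,1],[0.56,-0.67,-0.12,0,0,0.42,1],[0.56,-0.67,-0.12,0,0,0.42,1],[0.56,-0.67,-0.12,0,0,0.42,1],[0.56,-0.67,-0.12,0,0,0.42,1]],
  ],
)

```text
t: 1.6
ee_pos: [461.8, 262.1, 344.6]
orientation: [-0.001, 3.141, 0.0]
ft_force: [0.8, 0.6, -0.3]
width: 88.3
grasp_force: 0.0
```

Request:
step_arm(
  targets=[
    [[0,0,0,0,0,0,1],[0,0,0,0,0,0,1],[0,0,0,0,0,0,1],[0,0,0,0,0,0,1],[0,0,0,0,0,0,1]],
  ],
)

```text
t: 2.22
ee_pos: [460.6, 263.7, 344.8]
orientation: [-0.001, 3.141, 0.0]
ft_force: [-0.0, -0.5, 0.3]
width: 87.6
grasp_force: 0.0
```

```bash
python3 - <<'E'
from m import *
o=readout.get_obs();print(o['t'],o['ee_pos'],o['orientation'],o['qpos'])
w=shot('wrist','w1.png')
for n,p in dict(red=(460,265,116),blue=(459,358,116),brass=(506,310,60)).items(): print(n,proj(w,p))
E
```

```text
2.225 [460.62324985 263.74119423 344.79404987] [-6.38381412e-04  3.14142059e+00  1.71188595e-04] [ 4.97584868e-01  3.67943651e-01  1.88349093e+00  1.76582480e-05
  8.89954920e-01 -1.07362900e+00]
red [326.2363396 258.3040555]
blue [499.02414412 256.70599004]
brass [390.12643404 296.46458024]
```

View pics/w1.png

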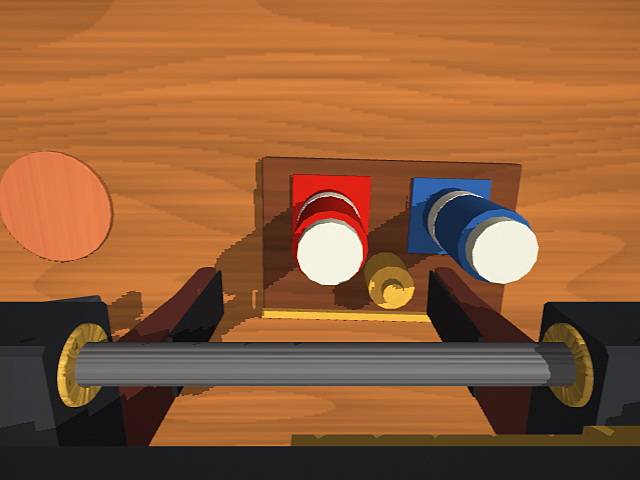

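Wrist view: the red cap is at (330,252), the blue cap at (504,248) and brass at (392,292), all within a few mm of prediction. I'm grasping the red tin.

Request:
step_arm(
  targets=[
    [[0,0.04,-0.5,0,0,0,1],[0,0,-0.5,0,0,0,1],[0,0,-0.5,0,0,0,1],[0,0,-0.4,0,0,0,1],[0,0,-0.26,0,0,0,1]],
  ],
)

```text
t: 2.9
ee_pos: [460.7, 265.3, 235.7]
orientation: [-0.001, -3.141, 0.001]
ft_force: [0.0, -0.2, 0.1]
width: 88.1
grasp_force: 0.0
```

Request:
step_arm(
  targets=[
    [[0,0,0,0,0,0,0.2],[0,0,0,0,0,0,0.2],[0,0,0,0,0,0,0.2],[0,0,0,0,0,0,0.2],[0,0,0,0,0,0,0.2]],
  ],
)

```text
t: 3.52
ee_pos: [461.1, 265.3, 237.1]
orientation: [0.001, 3.141, 0.001]
ft_force: [-0.7, 0.0, 2.8]
width: 43.8
grasp_force: 30.0
```

Request:
step_arm(
  targets=[
    [[0,0,0.4,0,0,0,0.2],[0,-0.2,0.5,0,0,0,0.2],[0,-0.5,0.5,0,0,0,0.2],[0,-0.8,0,0,0,0,0.2],[0,-0.8,0,0,0,0,0.2]],
  ],
)

```text
t: 4.15
ee_pos: [460.8, 149.3, 307.1]
orientation: [-0.0, 3.141, 0.0]
ft_force: [0.6, -1.8, -1.9]
width: 43.4
grasp_force: 30.0
```

Request:
step_arm(
  targets=[
    [[0.08,-0.85,0,0,0,0,0.2],[0.08,-0.85,0,0,0,0,0.2],[0.08,-0.85,0,0,0,0,0.2],[0.08,-0.85,0,0,0,0,0.2],[0.08,-0.85,0,0,0,0,0.2]],
  ],
)

```text
t: 4.78
ee_pos: [480.8, -63.7, 306.7]
orientation: [-0.001, -3.141, -0.0]
ft_force: [-0.2, 0.1, -1.3]
width: 43.8
grasp_force: 30.0
```

Request:
step_arm(
  targets=[
    [[0,-0.85,0,0,0,0,0.2],[0,-0.85,0,0,0,0,0.2],[0,-0.85,0,0,0,0,0.2],[0,-0.85,0,0,0,0,0.2],[0,-0.85,0,0,0,0,0.2]],
  ],
)

```text
t: 5.4
ee_pos: [480.6, -276.1, 306.5]
orientation: [-0.001, -3.141, -0.0]
ft_force: [1.1, -0.2, -1.1]
width: 44.1
grasp_force: 30.0
```

Request:
step_arm(
  targets=[
    [[0,-0.6,0,0,0,0,0.2],[0,-0.3,0,0,0,0,0.2],[0,-0.1,0,0,0,0,0.2],[0,0,0,0,0,0,0.2],[0,0,0,0,0,0,0.2]],
  ],
)

```text
t: 6.02
ee_pos: [481.0, -323.8, 306.6]
orientation: [0.001, -3.141, -0.001]
ft_force: [1.2, -0.1, -2.0]
width: 43.9
grasp_force: 30.0
```

```bash
python3 - <<'E'
from m import *
o=readout.get_obs();print(o['t'],o['ee_pos'],o['orientation'],o['qpos'],o['width'])
w=shot('wrist');s=shot('side');c=shot('scene')
f=lambda d:cv2.resize(d['pixels'][...,::-1],(400,300),interpolation=cv2.INTER_AREA)
k=c['pixels'][230:350,90:250][...,::-1]
cv2.imwrite('pics/p2.png',np.vstack([np.hstack([f(w),f(s)]),np.hstack([f(c),cv2.resize(k,(400,300))])]))
E
```

```text
6.025 [ 481.0073863  -323.83859155  306.60255524] [ 6.20735512e-04 -3.14114092e+00 -6.84343540e-04] [-6.13091788e-01  4.87250429e-01  1.79630769e+00  1.27350038e-04
  8.58654624e-01 -2.18436659e+00] 43.856909911085644
```

View pics/p2.png

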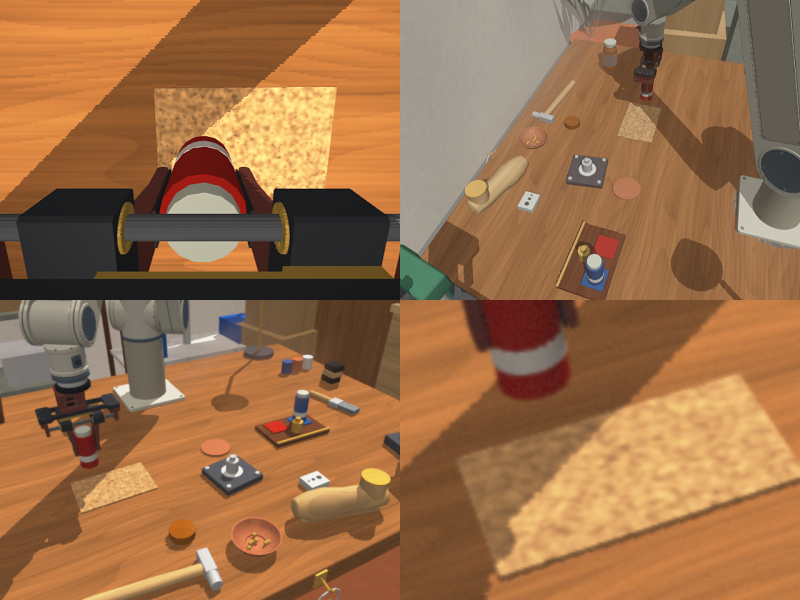

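Red is held upright over the mat, at about 200 across the mat's 155–335 span in the wrist tile. Lowering it.

Request:
step_arm(
  targets=[
    [[0,0,-0.5,0,0,0,0.2],[0,0,-0.5,0,0,0,0.2],[0,0,-0.4,0,0,0,0.2],[0,0,-0.2,0,0,0,0.2],[0,0,0,0,0,0,0.2]],
  ],
)

```text
t: 6.8
ee_pos: [481.0, -324.7, 226.3]
orientation: [-0.001, -3.141, -0.001]
ft_force: [0.1, -0.7, -1.9]
width: 43.6
grasp_force: 30.0
```

```bash
python3 - <<'E'
from m import *
o=readout.get_obs();print(o['ee_pos'],o['ft_force'])
s=dict(np.load('/tmp/side.npz'));c=dict(np.load('/tmp/scene.npz'))
R=([0,190,60],[8,255,255])
comp(s,(310,365,355,425),*R,16,'s redpad'); comp(c,(415,190,465,218),*R,16,'c redpad')
hsv=lambda d,x,y:cv2.cvtColor(d['pixels'][y:y+1,x:x+1].copy(),cv2.COLOR_RGB2HSV)[0,0]
comp(s,(330,275,395,330),[0,100,60],[10,175,255],6,'splate')
comp(c,(310,215,380,255),[0,100,60],[10,175,255],6,'cplate')
print(hsv(s,330,395),hsv(c,441,204),hsv(s,362,302))
E
```

```text
[ 481.01686804 -324.70074639  226.28963396] [ 0.13948463 -0.73705885 -1.87931117]
s redpad px [318. 407.] ctr [467.7 295.2] rect [467.7 295.2] [1.  7.8] 71.8 circ [467.7 295.2] 3.9
c redpad px [441.5 202.7] ctr [458.9 266.7] rect [458.3 267.2] [62.5 63.4] 88.6 circ [458.5 266.1] 41.8
splate px [356.5 300.5] ctr [464.5  49.4] rect [467.1  45.8] [89.5 60.7] 87.1 circ [453.4  46.8] 45.1
cplate px [344.5 235.9] ctr [458.5  44.4] rect [457.5  44.9] [88.9 88.7] 61.6 circ [457.5  45. ] 46.5
[  2 181 175] [  2 214 220] [ 11 133 184]
```

Request:
step_arm(
  targets=[
    [[0,0,-0.02,0,0,0,0.2],[0,0,0,0,0,0,1],[0,0,0,0,0,0,1],[0,0,0,0,0,0,1],[0,0,0,0,0,0,1]],
  ],
)

```text
t: 7.42
ee_pos: [481.0, -324.8, 225.8]
orientation: [0.001, 3.141, -0.0]
ft_force: [-1.0, 0.2, 0.5]
width: 80.1
grasp_force: 0.0
```

Request:
step_arm(
  targets=[
    [[0,0,0.4,0,0,0,1],[0,0,0.5,0,0,0,1],[0,0,0.5,0,0,0,1],[0,0.3,0.6,0,0,0,1],[0,0.6,0.4,0,0,0,1]],
  ],
)

```text
t: 8.05
ee_pos: [481.2, -280.1, 348.5]
orientation: [0.003, 3.139, -0.003]
ft_force: [0.2, -0.6, -0.6]
width: 88.0
grasp_force: 0.0
```

```bash
python3 - <<'E'
from m import *
o=readout.get_obs();print(o['ee_pos'],o['ft_force'])
w=shot('wrist','w3.png');s=shot('side');c=shot('scene')
R=([0,150,60],[5,255,255])
comp(s,(310,365,355,425),*R,16,'s redpad'); comp(c,(415,190,465,218),*R,16,'c redpad')
W=([0,0,140],[180,70,255])
comp(w,(0,0,640,310),*W,104,'w cap')
k=np.hstack([s['pixels'][90:250,310:470],c['pixels'][170:330,100:260]])[...,::-1]
cv2.imwrite('pics/p3.png',cv2.resize(k,None,fx=2.4,fy=2.4))
E
```

```text
[ 481.19921609 -280.10312198  348.52962775] [ 0.19779551 -0.56644102 -0.61110393]
s redpad px [329.3 394.6] ctr [455.8 267.4] rect [456.3 266.9] [60.9 60.2] 88.5 circ [456.3 266.3] 41.2
c redpad px [441.8 202.9] ctr [459.6 267. ] rect [458.7 267.1] [63.2 64.3] 89.5 circ [459. 267.] 42.2
w cap px [249.4 244.1] ctr [ 477.7 -323.4] rect [ 478.1 -323.7] [34.9 34.9] 43.9 circ [ 477.9 -322.9] 18.3
```

View pics/p3.png

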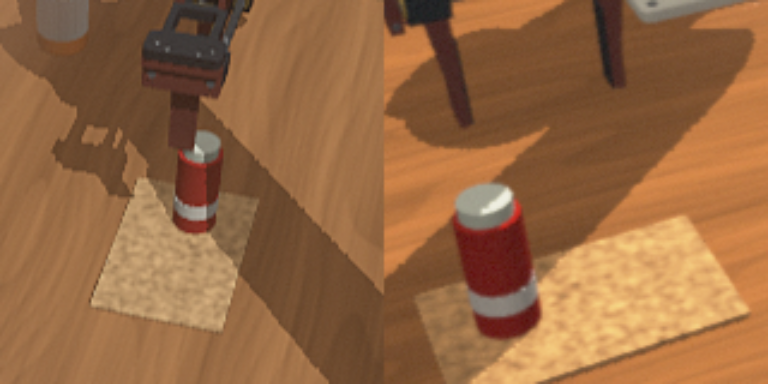

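Red stands upright on the mat, so now the blue tin.

Request:
step_arm(
  targets=[
    [[0,0.7,0,0,0,0,1],[0,0.85,0,0,0,0,1],[0,0.85,0,0,0,0,1],[0,0.85,0,0,0,0,1],[0,0.85,0,0,0,0,1]],
  ],
)

```text
t: 8.82
ee_pos: [481.0, -74.2, 345.4]
orientation: [-0.002, -3.141, 0.0]
ft_force: [0.2, 0.4, -1.0]
width: 88.3
grasp_force: 0.0
```

Request:
step_arm(
  targets=[
    [[-0.1,0.9,0,0,0,0,1],[-0.1,0.9,0,0,0,0,1],[-0.1,0.9,0,0,0,0,1],[-0.1,0.9,0,0,0,0,1],[-0.06,0.9,0,0,0,0,1]],
  ],
)

```text
t: 9.45
ee_pos: [458.1, 151.1, 345.4]
orientation: [-0.001, -3.141, 0.001]
ft_force: [0.2, 0.3, -0.7]
width: 87.8
grasp_force: 0.0
```

Request:
step_arm(
  targets=[
    [[0,0.9,0,0,0,0,1],[0,0.9,0,0,0,0,1],[0,0.9,0,0,0,0,1],[0,0.6,0,0,0,0,1],[0,0.3,0,0,0,0,1]],
  ],
)

```text
t: 10.07
ee_pos: [458.4, 331.2, 345.2]
orientation: [0.001, -3.141, 0.001]
ft_force: [0.8, -0.1, 0.4]
width: 87.9
grasp_force: 0.0
```

Request:
step_arm(
  targets=[
    [[0,0.2,0,0,0,0,1],[0,0.2,0,0,0,0,1],[0,0,0,0,0,0,1],[0,0,0,0,0,0,1],[0,0,0,0,0,0,1]],
  ],
)

```text
t: 10.7
ee_pos: [458.0, 349.7, 345.7]
orientation: [-0.002, -3.141, 0.0]
ft_force: [0.2, 0.2, -0.7]
width: 87.6
grasp_force: 0.0
```

```bash
python3 - <<'E'
from m import *
o=readout.get_obs();print(o['ee_pos'],o['orientation'])
w=shot('wrist','w4.png')
comp(w,(240,150,420,310),[0,0,140],[180,70,255],116,'cap')
comp(w,(100,100,400,310),[0,150,60],[5,255,255],16,'redpad')
comp(w,(100,100,400,315),[18,100,110],[32,255,255],60,'brass')
E
```

```text
[457.99932262 349.74692501 345.7250569 ] [-1.75304590e-03 -3.14149998e+00  1.39615298e-04]
cap px [345.5 254.5] ctr [455.5 361.4] rect [456.3 361.5] [35.2 35.8] 34.5 circ [455.6 361.6] 18.7
redpad px [220.5 215.6] ctr [454.8 268.8] rect [455.8 268.9] [60.2 59.9] 88.5 circ [455.8 268.9] 41.7
brass px [273.8 290. ] ctr [498.9 314.4] rect [499.1 314.5] [32.3 30. ] 90.0 circ [499.  314.7] 16.3
```

View pics/w4.png

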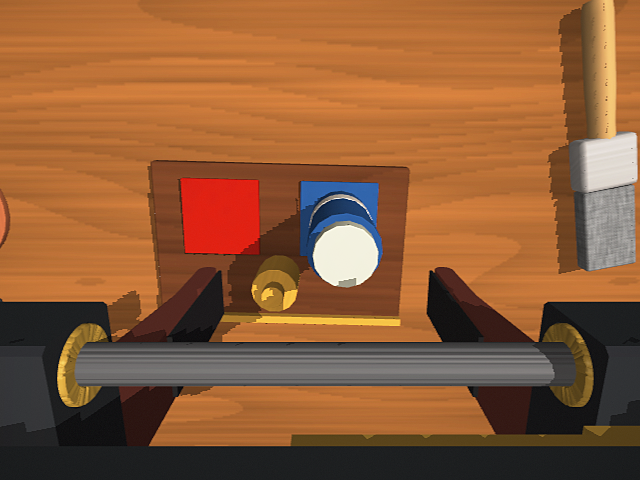

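Wrist view: the blue cap is at (345,254), the red square at (220,216) and brass is still at (270,290). Grasping blue at (458,360).

Request:
step_arm(
  targets=[
    [[0,0.2,-0.3,0,0,0,1],[0,0,-0.5,0,0,0,1],[0,0,-0.6,0,0,0,1],[0,0,-0.5,0,0,0,1],[0,0,-0.27,0,0,0,1]],
  ],
)

```text
t: 11.38
ee_pos: [457.4, 360.2, 235.0]
orientation: [-0.001, -3.14, 0.002]
ft_force: [0.3, -0.4, -0.6]
width: 87.8
grasp_force: 0.0
```

Request:
step_arm(
  targets=[
    [[0,0,0,0,0,0,0.2],[0,0,0,0,0,0,0.2],[0,0,0,0,0,0,0.2],[0,0,0,0,0,0,0.2],[0,0,0,0,0,0,0.2]],
  ],
)

```text
t: 12.0
ee_pos: [458.1, 360.3, 237.7]
orientation: [0.001, 3.141, 0.001]
ft_force: [-0.3, -0.5, 2.4]
width: 43.8
grasp_force: 30.0
```

Request:
step_arm(
  targets=[
    [[0,0,0.4,0,0,0,0.2],[0,-0.2,0.5,0,0,0,0.2],[0,-0.5,0.5,0,0,0,0.2],[0,-0.8,0,0,0,0,0.2],[0,-0.8,0,0,0,0,0.2]],
  ],
)

```text
t: 12.62
ee_pos: [457.9, 244.3, 308.8]
orientation: [-0.0, 3.14, 0.001]
ft_force: [0.7, -0.3, -1.8]
width: 43.8
grasp_force: 30.0
```

Request:
step_arm(
  targets=[
    [[0.1,-0.85,0,0,0,0,0.2],[0.1,-0.85,0,0,0,0,0.2],[0.1,-0.85,0,0,0,0,0.2],[0.1,-0.85,0,0,0,0,0.2],[0.06,-0.85,0,0,0,0,0.2]],
  ],
)

```text
t: 13.25
ee_pos: [481.1, 31.3, 308.4]
orientation: [0.001, 3.14, 0.0]
ft_force: [0.7, -0.3, -1.6]
width: 43.7
grasp_force: 30.0
```

Request:
step_arm(
  targets=[
    [[0,-0.85,0,0,0,0,0.2],[0,-0.85,0,0,0,0,0.2],[0,-0.85,0,0,0,0,0.2],[0,-0.85,0,0,0,0,0.2],[0,-0.85,0,0,0,0,0.2]],
  ],
)

```text
t: 13.88
ee_pos: [480.9, -181.3, 308.4]
orientation: [0.001, 3.14, -0.001]
ft_force: [0.6, 0.5, -2.2]
width: 43.4
grasp_force: 30.0
```

Request:
step_arm(
  targets=[
    [[0,-0.6,0,0,0,0,0.2],[0,-0.35,0,0,0,0,0.2],[0,-0.1,0,0,0,0,0.2],[0,0,0,0,0,0,0.2],[0,0,0,0,0,0,0.2]],
  ],
)

```text
t: 14.5
ee_pos: [481.0, -231.4, 307.2]
orientation: [0.001, -3.141, -0.001]
ft_force: [-0.5, -0.4, -1.4]
width: 43.5
grasp_force: 30.0
```

Request:
step_arm(
  targets=[
    [[0,0,-0.5,0,0,0,0.2],[0,0,-0.5,0,0,0,0.2],[0,0,-0.4,0,0,0,0.2],[0,0,-0.2,0,0,0,0.2],[0,0,0,0,0,0,0.2]],
  ],
)

```text
t: 15.12
ee_pos: [481.0, -231.8, 226.8]
orientation: [0.0, -3.141, -0.001]
ft_force: [1.1, 0.5, -1.7]
width: 43.7
grasp_force: 30.0
```

Request:
step_arm(
  targets=[
    [[0,0,-0.03,0,0,0,0.2],[0,0,0,0,0,0,1],[0,0,0,0,0,0,1],[0,0,0,0,0,0,1],[0,0,0,0,0,0,1]],
  ],
)

```text
t: 15.75
ee_pos: [481.0, -232.3, 225.8]
orientation: [0.001, 3.141, -0.0]
ft_force: [0.0, 0.1, 0.1]
width: 80.2
grasp_force: 0.0
```

Request:
step_arm(
  targets=[
    [[0,0,0.4,0,0,0,1],[0,0,0.5,0,0,0,1],[0,0,0.6,0,0,0,1],[0.2,0.4,0.5,0,0,0,1],[0.4,0.8,0,0,0,0,1]],
  ],
)

```text
t: 16.38
ee_pos: [511.6, -172.8, 327.9]
orientation: [0.005, 3.138, -0.003]
ft_force: [-0.5, 0.2, -0.8]
width: 87.6
grasp_force: 0.0
```

Request:
step_arm(
  targets=[
    [[0.4,0.9,0,0,0,0,1],[0.4,0.9,0,0,0,0,1],[0.4,0.9,0,0,0,0,1],[0.4,0.7,0,0,0,0,1],[0.1,0.3,0,0,0,0,1]],
  ],
)

```text
t: 17.0
ee_pos: [596.7, 14.5, 325.7]
orientation: [-0.002, 3.141, 0.0]
ft_force: [-0.5, -0.4, 0.4]
width: 87.6
grasp_force: 0.0
```

Request:
step_arm(
  targets=[
    [[0,0.1,0,0,0,0,1],[0,0,0,0,0,0,1],[0,0,0,0,0,0,1],[0,0,0,0,0,0,1],[0,0,0,0,0,0,1]],
  ],
)

```text
t: 17.62
ee_pos: [595.9, 17.2, 325.7]
orientation: [0.002, 3.142, -0.0]
ft_force: [-0.3, -0.5, -0.3]
width: 87.9
grasp_force: 0.0
```

```bash
python3 - <<'E'
from m import *
o=readout.get_obs();print(o['ee_pos'],o['orientation'])
w=shot('wrist');s=shot('side');c=shot('scene')
f=lambda d:cv2.resize(d['pixels'][...,::-1],(400,300),interpolation=cv2.INTER_AREA)
cv2.imwrite('pics/p5.png',np.vstack([np.hstack([f(s),f(c)]),cv2.resize(w['pixels'][130:310,80:560][...,::-1],(800,300))]))
print([proj(w,p).round(1) for p in ((596,19.5,68),(596,19,20),(456,46,6))])
comp(s,(260,350,380,480),[105,150,40],[125,255,255],16,'s bluepad');comp(c,(450,170,505,210),[105,150,40],[125,255,255],16,'c bluepad')
comp(s,(300,360,360,425),[0,150,60],[5,255,255],16,'s redpad')
E
```

```text
[595.88719055  17.18110406 325.73876277] [ 2.09387081e-03  3.14154365e+00 -4.58859674e-05]
[array([327.9, 244.9]), array([326.8, 226.7]), array([367. ,  18.9])]
s bluepad px [322.  464.7] ctr [431.8 387. ] rect [431.6 387. ] [3.6 0.7] 43.5 circ [431.8 386.8] 1.8
c bluepad px [487.3 191.8] ctr [467.8 376.1] rect [465.1 381. ] [25.6 59.5] 65.6 circ [460.9 371.8] 29.8
s redpad px [329.  394.8] ctr [456.2 267.8] rect [456.3 266.9] [61.  60.2] 88.6 circ [456.  267.2] 42.0
```

View pics/p5.png

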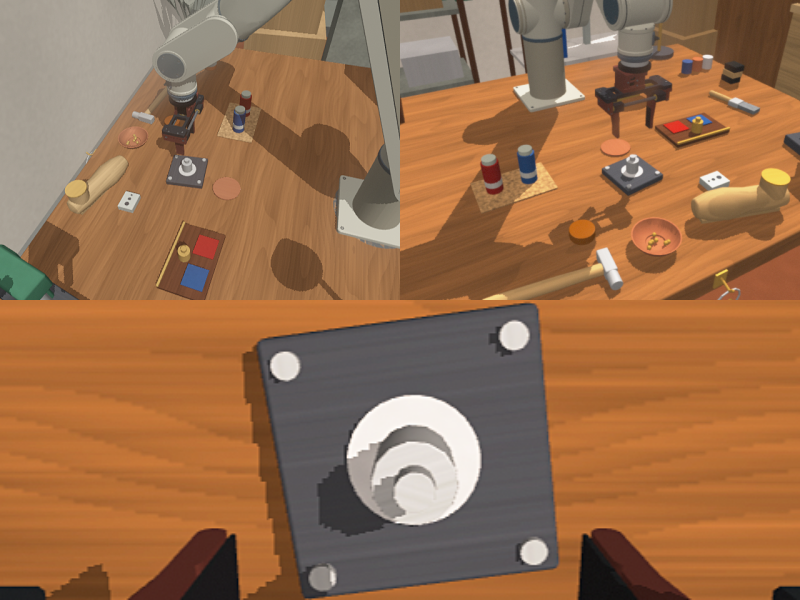

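The tiles show both tins upright on the mat with the brass die still on the board. In the wrist crop the steel nipple is at (415,490) and the disc centre at (413,460). Grasping the steel die.

Request:
step_arm(
  targets=[
    [[0.03,0.05,-0.5,0,0,0,1],[0,0,-0.6,0,0,0,1],[0,0,-0.6,0,0,0,1],[0,0,-0.5,0,0,0,1],[0,0,-0.17,0,0,0,1]],
  ],
)

```text
t: 18.4
ee_pos: [596.9, 20.2, 205.7]
orientation: [-0.001, -3.139, 0.0]
ft_force: [-0.0, 0.3, 0.9]
width: 88.1
grasp_force: 0.0
```

Request:
step_arm(
  targets=[
    [[0,0,0,0,0,0,0.1],[0,0,0,0,0,0,0.1],[0,0,0,0,0,0,0.1],[0,0,0,0,0,0,0.1],[0,0,0,0,0,0,0.1]],
  ],
)

```text
t: 19.02
ee_pos: [597.6, 20.2, 207.5]
orientation: [0.001, 3.141, -0.0]
ft_force: [-0.3, 0.4, -0.1]
width: 41.1
grasp_force: 0.0
```

Request:
step_arm(
  targets=[
    [[0,0,0,0,0,0,0.1],[0,0,0,0,0,0,0.1],[0,0,0.3,0,0,0,0.1],[0,0,0.5,0,0,0,0.1],[0,0,0.4,0,0,0,0.1]],
  ],
)

```text
t: 19.65
ee_pos: [597.5, 20.2, 268.6]
orientation: [0.001, 3.141, 0.0]
ft_force: [-0.4, 0.1, -2.7]
width: 33.5
grasp_force: 30.0
```

Request:
step_arm(
  targets=[
    [[-0.4,0.1,0,0,0,0,0.1],[-0.7,0.12,0,0,0,0,0.1],[-0.7,0.1,0,0,0,0,0.1],[-0.6,0.1,0,0,0,0,0.1],[-0.42,0.1,0,0,0,0,0.1]],
  ],
)

```text
t: 20.27
ee_pos: [455.1, 46.4, 267.8]
orientation: [-0.001, -3.141, -0.0]
ft_force: [0.1, 0.3, -3.1]
width: 33.8
grasp_force: 30.0
```

Request:
step_arm(
  targets=[
    [[0,0,-0.4,0,0,0,0.1],[0,0,-0.5,0,0,0,0.1],[0,0,-0.3,0,0,0,0.1],[0,0,-0.2,0,0,0,0.1],[0,0,0,0,0,0,0.1]],
  ],
)

```text
t: 20.9
ee_pos: [456.4, 46.2, 196.8]
orientation: [-0.001, -3.141, 0.0]
ft_force: [-0.2, -0.3, -2.2]
width: 33.7
grasp_force: 30.0
```

Request:
step_arm(
  targets=[
    [[0,0,-0.06,0,0,0,0.1],[0,0,0,0,0,0,0.1],[0,0,0,0,0,0,0.9],[0,0,0,0,0,0,0.9],[0,0,0,0,0,0,0.9]],
  ],
)

```text
t: 21.52
ee_pos: [456.6, 46.2, 194.4]
orientation: [0.001, 3.141, 0.0]
ft_force: [-0.2, 0.8, 0.3]
width: 60.4
grasp_force: 0.0
```

Request:
step_arm(
  targets=[
    [[0,0,0.4,0,0,0,0.9],[0,0,0.6,0,0,0,0.9],[0,0,0.6,0,0,0,0.9],[0,0.3,0.6,0,0,0,0.9],[0.2,0.7,0.4,0,0,0,0.9]],
  ],
)

```text
t: 22.15
ee_pos: [466.2, 96.0, 325.6]
orientation: [0.004, 3.141, -0.0]
ft_force: [0.7, 0.2, -0.4]
width: 78.9
grasp_force: 0.0
```

Request:
step_arm(
  targets=[
    [[0.3,0.9,0,0,0,0,1],[0.3,0.9,0,0,0,0,1],[0.2,0.9,0,0,0,0,1],[0,0.9,0,0,0,0,1],[0,0.5,0,0,0,0,1]],
  ],
)

```text
t: 22.78
ee_pos: [506.3, 303.3, 324.1]
orientation: [-0.001, 3.141, 0.0]
ft_force: [-0.7, 0.0, -0.4]
width: 87.5
grasp_force: 0.0
```

Request:
step_arm(
  targets=[
    [[0,0.2,0,0,0,0,1],[0,0,0,0,0,0,1],[0,0,0,0,0,0,1],[0,0,0,0,0,0,1],[0,0,0,0,0,0,1]],
  ],
)

```text
t: 23.4
ee_pos: [506.6, 310.6, 324.3]
orientation: [0.002, 3.142, -0.0]
ft_force: [-0.9, -0.4, -0.9]
width: 88.0
grasp_force: 0.0
```

```bash
python3 - <<'E'
from m import *
o=readout.get_obs();print(o['ee_pos'],o['orientation'])
w=shot('wrist');s=shot('side');c=shot('scene')
cv2.imwrite('pics/p6.png',np.vstack([np.hstack([cv2.resize(s['pixels'][230:350,240:400][...,::-1],(400,300)),cv2.resize(c['pixels'][200:320,300:460][...,::-1],(400,300))]),cv2.resize(w['pixels'][130:310,80:560][...,::-1],(800,300))]))
print([proj(w,p).round(1) for p in ((506,312,60),)])
comp(w,(100,100,560,310),[0,150,60],[5,255,255],16,'redpad')
comp(w,(100,100,560,310),[105,150,40],[125,255,255],16,'bluepad')
print(ray(w,(320,240),16),proj(w,(460,267,16)),proj(w,(460,359,16)))
E
```

```text
[506.61651367 310.59267479 324.28882616] [ 2.27335763e-03  3.14154125e+00 -1.49889616e-05]
[array([326.4, 240.9])]
redpad px [264.  153.8] ctr [455.  268.6] rect [456.  268.6] [60.  59.7] 88.6 circ [456.2 268.5] 41.7
bluepad px [394.9 157.3] ctr [457.5 360. ] rect [458.5 360. ] [59.1 59.2] 88.5 circ [458.4 360.2] 41.4
[517.37625016 307.41200782  16.        ] [262.02911283 161.06986298] [393.27611281 160.94247711]
```

View pics/p6.png

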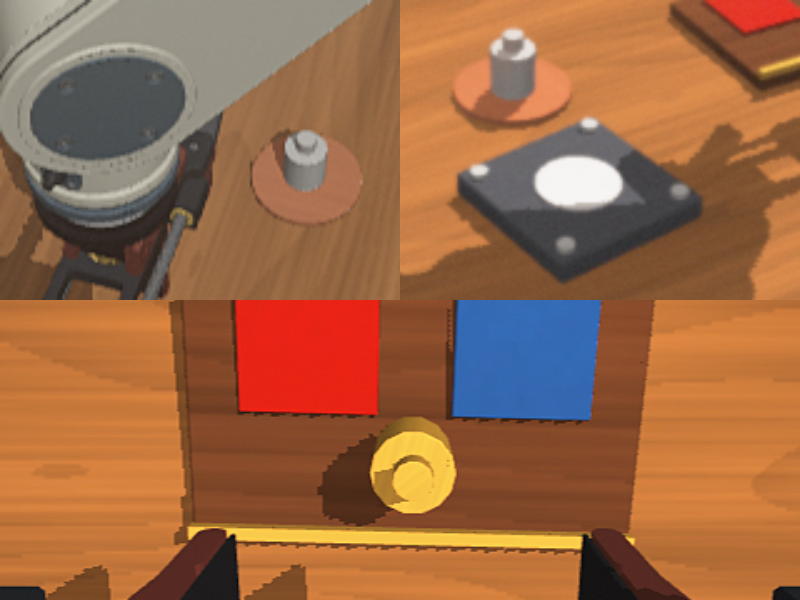

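Steel stands centred on the copper plate and the disc is clear. In the wrist crop the brass nipple is at (413,480), which gives (507,311.5). Grasping it.

Request:
step_arm(
  targets=[
    [[0,0.02,-0.5,0,0,0,1],[0,0,-0.6,0,0,0,1],[0,0,-0.6,0,0,0,1],[0,0,-0.5,0,0,0,1],[0,0,-0.29,0,0,0,1]],
  ],
)

```text
t: 24.18
ee_pos: [506.2, 312.0, 198.4]
orientation: [-0.001, -3.14, 0.001]
ft_force: [1.0, 1.3, 0.4]
width: 88.0
grasp_force: 0.0
```

Request:
step_arm(
  targets=[
    [[0,0,0,0,0,0,0.1],[0,0,0,0,0,0,0.1],[0,0,0,0,0,0,0.1],[0,0,0,0,0,0,0.1],[0,0,0,0,0,0,0.1]],
  ],
)

```text
t: 24.8
ee_pos: [506.5, 312.3, 200.1]
orientation: [0.001, 3.141, 0.001]
ft_force: [-0.3, -0.5, 0.3]
width: 41.1
grasp_force: 0.0
```

Request:
step_arm(
  targets=[
    [[0,0,0,0,0,0,0.1],[0,0,0,0,0,0,0.1],[0,0,0.4,0,0,0,0.1],[0,0,0.6,0,0,0,0.1],[0,0,0.5,0,0,0,0.1]],
  ],
)

```text
t: 25.42
ee_pos: [506.4, 312.2, 276.4]
orientation: [0.001, 3.141, 0.0]
ft_force: [-0.0, -0.4, -3.9]
width: 33.4
grasp_force: 30.0
```

Request:
step_arm(
  targets=[
    [[0.1,-0.4,0,0,0,0,0.1],[0.2,-0.7,0,0,0,0,0.1],[0.2,-0.8,0,0,0,0,0.1],[0.3,-0.8,0,0,0,0,0.1],[0.3,-0.8,0,0,0,0,0.1]],
  ],
)

```text
t: 26.05
ee_pos: [561.2, 134.8, 274.0]
orientation: [-0.001, -3.14, 0.001]
ft_force: [0.7, 0.1, -3.7]
width: 33.8
grasp_force: 30.0
```

Request:
step_arm(
  targets=[
    [[0.3,-0.8,0,0,0,0,0.1],[0.3,-0.8,0,0,0,0,0.1],[0.12,-0.5,0,0,0,0,0.1],[0,-0.26,0,0,0,0,0.1],[0,0,0,0,0,0,0.1]],
  ],
)

```text
t: 26.68
ee_pos: [596.7, 18.3, 274.1]
orientation: [-0.003, -3.14, -0.0]
ft_force: [0.4, 0.2, -3.1]
width: 33.1
grasp_force: 30.0
```

Request:
step_arm(
  targets=[
    [[0,0,-0.4,0,0,0,0.1],[0,0,-0.4,0,0,0,0.1],[0,0,-0.3,0,0,0,0.1],[0,0,-0.2,0,0,0,0.1],[0,0,0,0,0,0,0.1]],
  ],
)

```text
t: 27.3
ee_pos: [597.4, 19.4, 208.8]
orientation: [-0.0, -3.14, 0.0]
ft_force: [-0.6, 0.6, -2.7]
width: 33.6
grasp_force: 30.0
```

Request:
step_arm(
  targets=[
    [[0,0,-0.02,0,0,0,0.1],[0,0,0,0,0,0,0.1],[0,0,0,0,0,0,1],[0,0,0,0,0,0,1],[0,0,0,0,0,0,1]],
  ],
)

```text
t: 27.92
ee_pos: [597.7, 19.2, 209.1]
orientation: [0.001, 3.141, -0.0]
ft_force: [-0.2, -0.2, 0.2]
width: 60.0
grasp_force: 0.0
```

Request:
step_arm(
  targets=[
    [[0,0,0,0,0,0,1],[0,0,0.5,0,0,0,1],[0,0,0.6,0,0,0,1],[0,0,0.7,0,0,0,1],[0,0,0.5,0,0,0,1]],
  ],
)

```text
t: 28.55
ee_pos: [597.6, 19.2, 325.2]
orientation: [0.001, 3.14, 0.0]
ft_force: [0.6, -0.9, -0.2]
width: 87.6
grasp_force: 0.0
```

```bash
python3 - <<'E'
from m import *
o=readout.get_obs();print(o['ee_pos'],o['orientation'])
w=shot('wrist');c=shot('scene')
cv2.imwrite('pics/p7.png',np.hstack([cv2.resize(w['pixels'][130:310,220:460][...,::-1],(400,300)),cv2.resize(c['pixels'][200:320,300:460][...,::-1],(400,300))]))
E
```

```text
[597.60060047  19.20157169 325.23790203] [1.00400919e-03 3.14037508e+00 3.11509840e-05]
```

View pics/p7.png

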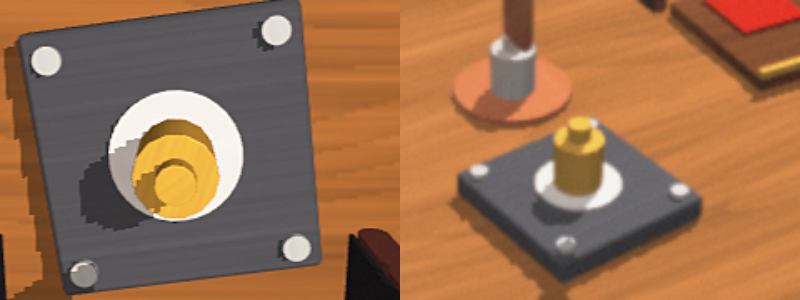

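Brass sits inside the disc, about central, with steel on the plate. Next, the blue tin goes back.

Request:
step_arm(
  targets=[
    [[-0.3,-0.5,0,0,0,0,1],[-0.4,-0.8,0,0,0,0,1],[-0.4,-0.8,0,0,0,0,1],[-0.4,-0.8,0,0,0,0,1],[-0.4,-0.8,0,0,0,0,1]],
  ],
)

```text
t: 29.28
ee_pos: [501.4, -166.8, 322.5]
orientation: [-0.001, -3.14, -0.001]
ft_force: [-0.3, -0.2, -0.4]
width: 87.6
grasp_force: 0.0
```

Request:
step_arm(
  targets=[
    [[-0.33,-0.7,0,0,0,0,1],[-0.1,-0.4,0,0,0,0,1],[0,-0.22,0,0,0,0,1],[0,0,0,0,0,0,1],[0,0,0,0,0,0,1]],
  ],
)

```text
t: 29.9
ee_pos: [481.1, -231.1, 323.3]
orientation: [0.0, -3.141, -0.001]
ft_force: [0.7, -0.1, 1.3]
width: 87.6
grasp_force: 0.0
```

```bash
python3 - <<'E'
from m import *
o=readout.get_obs();print(o['ee_pos'],o['orientation'])
w=shot('wrist')
comp(w,(270,100,420,300),[0,0,140],[180,70,255],104,'cap')
E
```

```text
[ 481.14890287 -231.1282069   323.29928478] [ 5.48166692e-05 -3.14110000e+00 -6.84758290e-04]
cap px [323.  260.8] ctr [ 478.7 -231.5] rect [ 479.6 -231.3] [34.9 36.2] 31.1 circ [ 478.8 -231.4] 18.8
```

Request:
step_arm(
  targets=[
    [[0,-0.02,-0.5,0,0,0,1],[0,0,-0.5,0,0,0,1],[0,0,-0.5,0,0,0,1],[0,0,-0.35,0,0,0,1],[0,0,-0.08,0,0,0,1]],
  ],
)

```text
t: 30.58
ee_pos: [480.8, -232.2, 226.2]
orientation: [0.0, -3.14, -0.001]
ft_force: [-0.3, -0.0, 0.6]
width: 87.8
grasp_force: 0.0
```

Request:
step_arm(
  targets=[
    [[0,0,0,0,0,0,0.2],[0,0,0,0,0,0,0.2],[0,0,0,0,0,0,0.2],[0,0,0,0,0,0,0.2],[0,0,0,0,0,0,0.2]],
  ],
)

```text
t: 31.2
ee_pos: [481.0, -232.8, 227.4]
orientation: [0.001, 3.141, -0.0]
ft_force: [0.1, 0.1, 2.8]
width: 43.6
grasp_force: 30.0
```

Request:
step_arm(
  targets=[
    [[0,0,0,0,0,0,0.2],[0,0,0.4,0,0,0,0.2],[0,0,0.6,0,0,0,0.2],[0,0,0.6,0,0,0,0.2],[0,0.2,0.2,0,0,0,0.2]],
  ],
)

```text
t: 31.82
ee_pos: [481.2, -223.0, 318.4]
orientation: [0.002, 3.139, -0.002]
ft_force: [-0.1, -0.8, -2.6]
width: 43.4
grasp_force: 30.0
```

Request:
step_arm(
  targets=[
    [[0,0.6,0,0,0,0,0.2],[0,0.85,0,0,0,0,0.2],[0,0.85,0,0,0,0,0.2],[0,0.85,0,0,0,0,0.2],[0,0.85,0,0,0,0,0.2]],
  ],
)

```text
t: 32.45
ee_pos: [480.2, -21.0, 316.3]
orientation: [-0.001, -3.14, -0.0]
ft_force: [-0.5, 0.6, -2.5]
width: 43.9
grasp_force: 30.0
```

Request:
step_arm(
  targets=[
    [[-0.1,0.85,0,0,0,0,0.2],[-0.1,0.85,0,0,0,0,0.2],[-0.1,0.85,0,0,0,0,0.2],[-0.1,0.85,0,0,0,0,0.2],[0,0.85,0,0,0,0,0.2]],
  ],
)

```text
t: 33.08
ee_pos: [459.6, 191.3, 316.2]
orientation: [-0.0, -3.14, 0.001]
ft_force: [0.3, 0.5, -2.0]
width: 44.1
grasp_force: 30.0
```

Request:
step_arm(
  targets=[
    [[0,0.85,0,0,0,0,0.2],[0,0.85,0,0,0,0,0.2],[0,0.85,0,0,0,0,0.2],[0,0.5,0,0,0,0,0.2],[0,0.25,0,0,0,0,0.2]],
  ],
)

```text
t: 33.7
ee_pos: [460.4, 355.6, 316.4]
orientation: [0.001, -3.141, 0.001]
ft_force: [-0.2, -0.6, -1.7]
width: 43.6
grasp_force: 30.0
```

Request:
step_arm(
  targets=[
    [[0,0.06,0,0,0,0,0.2],[0,0,0,0,0,0,0.2],[0,0,0,0,0,0,0.2],[0,0,0,0,0,0,0.2],[0,0,0,0,0,0,0.2]],
  ],
)

```text
t: 34.33
ee_pos: [461.1, 357.4, 317.3]
orientation: [0.002, 3.142, 0.0]
ft_force: [-0.5, 0.5, -1.8]
width: 43.5
grasp_force: 30.0
```

Request:
step_arm(
  targets=[
    [[0,0.03,-0.4,0,0,0,0.2],[0,0,-0.5,0,0,0,0.2],[0,0,-0.4,0,0,0,0.2],[0,0,-0.23,0,0,0,0.2],[0,0,0,0,0,0,0.2]],
  ],
)

```text
t: 34.95
ee_pos: [461.0, 359.2, 240.2]
orientation: [-0.001, -3.141, 0.001]
ft_force: [0.4, 0.7, -1.5]
width: 43.5
grasp_force: 30.0
```

Request:
step_arm(
  targets=[
    [[0,0,-0.02,0,0,0,0.2],[0,0,0,0,0,0,0.2],[0,0,0,0,0,0,1],[0,0,0,0,0,0,1],[0,0,0,0,0,0,1]],
  ],
)

```text
t: 35.58
ee_pos: [461.0, 359.3, 239.9]
orientation: [0.001, 3.141, 0.0]
ft_force: [-0.5, 0.0, -0.1]
width: 70.0
grasp_force: 0.0
```

Request:
step_arm(
  targets=[
    [[0,0,0,0,0,0,1],[0,0,0.5,0,0,0,1],[0,0,0.5,0,0,0,1],[0,0,0.6,0,0,0,1],[0,0,0.4,0,0,0,1]],
  ],
)

```text
t: 36.2
ee_pos: [461.1, 359.3, 341.1]
orientation: [0.001, 3.141, 0.001]
ft_force: [-0.4, 0.1, 0.3]
width: 87.7
grasp_force: 0.0
```

```bash
python3 - <<'E'
from m import *
o=readout.get_obs();print(o['ee_pos'],o['orientation'])
w=shot('wrist');c=shot('scene')
comp(w,(240,100,420,300),[0,0,140],[180,70,255],116,'cap')
comp(w,(100,100,400,310),[0,150,60],[5,255,255],16,'redpad')
cv2.imwrite('pics/p8.png',np.hstack([cv2.resize(w['pixels'][130:310,140:380][...,::-1],(400,300)),cv2.resize(c['pixels'][120:240,400:560][...,::-1],(400,300))]))
E
```

```text
[461.06880104 359.30566357 341.06274353] [9.35033490e-04 3.14058485e+00 1.20575297e-03]
cap px [325.  257.1] ctr [458.8 360.1] rect [459.5 360.2] [35.1 36.3] 36.1 circ [458.8 359.8] 18.8
redpad px [205.8 212.5] ctr [455.  268.8] rect [455.9 268.9] [60.5 60. ] 88.5 circ [456. 269.] 42.0
```

View pics/p8.png

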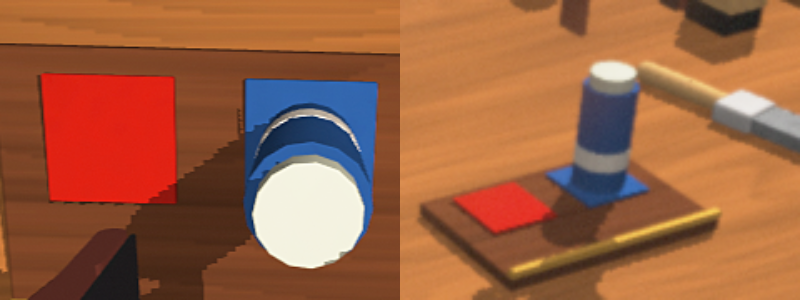

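Blue stands upright in its square: the cap and pad centres agree within 1 mm. Fetching red.

Request:
step_arm(
  targets=[
    [[0,-0.5,0,0,0,0,1],[0,-0.8,0,0,0,0,1],[0,-0.9,0,0,0,0,1],[0,-0.9,0,0,0,0,1],[0,-0.9,0,0,0,0,1]],
  ],
)

```text
t: 36.92
ee_pos: [459.8, 156.7, 338.4]
orientation: [-0.001, -3.139, 0.002]
ft_force: [-0.4, -0.2, -0.4]
width: 87.8
grasp_force: 0.0
```

Request:
step_arm(
  targets=[
    [[0.1,-0.9,0,0,0,0,1],[0.1,-0.9,0,0,0,0,1],[0.1,-0.9,0,0,0,0,1],[0.1,-0.9,0,0,0,0,1],[0,-0.9,0,0,0,0,1]],
  ],
)

```text
t: 37.55
ee_pos: [479.8, -68.0, 338.5]
orientation: [-0.002, -3.139, -0.0]
ft_force: [-0.1, -0.2, -1.2]
width: 88.0
grasp_force: 0.0
```

Request:
step_arm(
  targets=[
    [[0,-0.9,0,0,0,0,1],[0,-0.9,0,0,0,0,1],[0,-0.9,0,0,0,0,1],[0,-0.9,0,0,0,0,1],[0,-0.9,0,0,0,0,1]],
  ],
)

```text
t: 38.17
ee_pos: [479.2, -292.5, 338.2]
orientation: [-0.002, -3.139, -0.002]
ft_force: [-0.4, 0.4, 0.4]
width: 87.6
grasp_force: 0.0
```

Request:
step_arm(
  targets=[
    [[0,-0.4,0,0,0,0,1],[0,-0.2,0,0,0,0,1],[0,-0.08,0,0,0,0,1],[0,0,0,0,0,0,1],[0,0,0,0,0,0,1]],
  ],
)

```text
t: 38.8
ee_pos: [481.1, -323.9, 339.7]
orientation: [0.001, -3.141, -0.0]
ft_force: [0.2, 0.2, 0.2]
width: 88.0
grasp_force: 0.0
```

```bash
python3 - <<'E'
from m import *
o=readout.get_obs();print(o['ee_pos'],o['orientation'])
w=shot('wrist')
comp(w,(240,100,420,300),[0,0,140],[180,70,255],104,'cap')
E
```

```text
[ 481.07863184 -323.88745036  339.70265937] [ 8.09233026e-04 -3.14138745e+00 -3.53925676e-04]
cap px [322.9 249.7] ctr [ 477.6 -324.5] rect [ 477.8 -324.6] [34.1 35. ] 0.1 circ [ 477.8 -324.4] 17.8
```

Red is at about (480.5,-325.5). Descend 113 mm to about 226.5.

Request:
step_arm(
  targets=[
    [[0,-0.03,-0.5,0,0,0,1],[0,0,-0.6,0,0,0,1],[0,0,-0.6,0,0,0,1],[0,0,-0.4,0,0,0,1],[0,0,-0.16,0,0,0,1]],
  ],
)

```text
t: 39.48
ee_pos: [480.9, -325.9, 225.7]
orientation: [-0.0, -3.14, -0.001]
ft_force: [-0.2, 1.1, -0.1]
width: 87.5
grasp_force: 0.0
```

Request:
step_arm(
  targets=[
    [[0,0,0,0,0,0,0.2],[0,0,0,0,0,0,0.2],[0,0,0,0,0,0,0.2],[0,0,0,0,0,0,0.2],[0,0,0,0,0,0,0.2]],
  ],
)

```text
t: 40.1
ee_pos: [481.0, -326.3, 227.0]
orientation: [0.001, 3.141, -0.0]
ft_force: [0.3, 1.2, 1.7]
width: 43.5
grasp_force: 30.0
```

Request:
step_arm(
  targets=[
    [[0,0,0,0,0,0,0.2],[0,0,0.4,0,0,0,0.2],[0,0,0.6,0,0,0,0.2],[0,0,0.6,0,0,0,0.2],[0,0.2,0.2,0,0,0,0.2]],
  ],
)

```text
t: 40.72
ee_pos: [481.4, -316.7, 319.3]
orientation: [0.002, 3.138, -0.004]
ft_force: [0.5, -0.7, -1.4]
width: 43.7
grasp_force: 30.0
```

Request:
step_arm(
  targets=[
    [[0,0.6,0,0,0,0,0.2],[0,0.85,0,0,0,0,0.2],[0,0.85,0,0,0,0,0.2],[0,0.85,0,0,0,0,0.2],[0,0.85,0,0,0,0,0.2]],
  ],
)

```text
t: 41.35
ee_pos: [480.2, -114.4, 316.4]
orientation: [-0.001, -3.141, -0.001]
ft_force: [0.2, -0.0, -1.7]
width: 43.7
grasp_force: 30.0
```

Request:
step_arm(
  targets=[
    [[-0.1,0.85,0,0,0,0,0.2],[-0.1,0.85,0,0,0,0,0.2],[-0.1,0.85,0,0,0,0,0.2],[-0.1,0.85,0,0,0,0,0.2],[-0.04,0.85,0,0,0,0,0.2]],
  ],
)

```text
t: 41.98
ee_pos: [457.8, 97.8, 316.5]
orientation: [-0.001, -3.141, 0.0]
ft_force: [1.1, 0.8, -1.1]
width: 44.3
grasp_force: 30.0
```

Request:
step_arm(
  targets=[
    [[0,0.85,0,0,0,0,0.2],[0,0.85,0,0,0,0,0.2],[0,0.85,0,0,0,0,0.2],[0,0.5,0,0,0,0,0.2],[0,0.25,0,0,0,0,0.2]],
  ],
)

```text
t: 42.6
ee_pos: [458.1, 262.5, 316.4]
orientation: [0.002, -3.141, 0.001]
ft_force: [0.7, -1.2, -3.0]
width: 43.9
grasp_force: 30.0
```

Request:
step_arm(
  targets=[
    [[0,0.14,0,0,0,0,0.2],[0,0,0,0,0,0,0.2],[0,0,0,0,0,0,0.2],[0,0,0,0,0,0,0.2],[0,0,0,0,0,0,0.2]],
  ],
)

```text
t: 43.22
ee_pos: [459.0, 267.8, 316.7]
orientation: [-0.002, -3.142, 0.0]
ft_force: [-0.2, -0.2, -1.7]
width: 43.4
grasp_force: 30.0
```

Request:
step_arm(
  targets=[
    [[0,0,-0.4,0,0,0,0.2],[0,0,-0.5,0,0,0,0.2],[0,0,-0.4,0,0,0,0.2],[0,0,-0.22,0,0,0,0.2],[0,0,0,0,0,0,0.2]],
  ],
)

```text
t: 43.85
ee_pos: [459.0, 268.1, 240.3]
orientation: [-0.001, -3.141, 0.001]
ft_force: [0.1, -0.7, -2.2]
width: 43.7
grasp_force: 30.0
```

Request:
step_arm(
  targets=[
    [[0,0,-0.03,0,0,0,0.2],[0,0,0,0,0,0,0.2],[0,0,0,0,0,0,1],[0,0,0,0,0,0,1],[0,0,0,0,0,0,1]],
  ],
)

```text
t: 44.48
ee_pos: [459.0, 268.3, 239.4]
orientation: [0.001, 3.141, 0.0]
ft_force: [-0.3, -0.5, -0.1]
width: 69.9
grasp_force: 0.0
```

Request:
step_arm(
  targets=[
    [[0,0,0,0,0,0,1],[0,0,0.5,0,0,0,1],[0,0,0.5,0,0,0,1],[0,0,0.6,0,0,0,1],[0,0,0.6,0,0,0,1]],
  ],
)

```text
t: 45.1
ee_pos: [458.8, 268.2, 350.0]
orientation: [-0.001, -3.141, 0.0]
ft_force: [-0.3, 0.6, -0.6]
width: 87.7
grasp_force: 0.0
```

```bash
python3 - <<'E'
from m import *
o=readout.get_obs();print(o['ee_pos'],o['t'])
w=shot('wrist');c=shot('scene')
cv2.imwrite('pics/p9.png',np.hstack([cv2.resize(w['pixels'][100:310,200:560][...,::-1],(400,233)),cv2.resize(c['pixels'][120:330,280:560][...,::-1],(400,233),interpolation=2)]))
E
```

```text
[458.83418663 268.15347946 350.03767871] 45.1
```

View pics/p9.png

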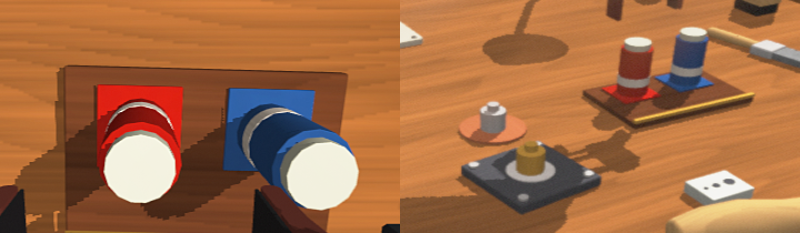

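Both tins are upright in their own squares, brass is on the disc and steel is on the plate; the gripper is clear. Handing in.

```bash
python3 -c "
from workcell import ctrl
print(ctrl.close_job())"
```

```text
the job is handed in; nothing more can be done
None
```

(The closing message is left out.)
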